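Tulips into the vase

ROBOT

A 6-joint arm with a two-finger parallel gripper is mounted at the origin on the work surface. World frame = base frame: x ahead of the robot, y to its left, z up, the work surface at z = 0. Lengths are in m, angles in rad, forces in N, time in s.
With the tool pointing down it reaches from about 0.35 to 0.775 m from the base axis. Payload 5.5 kg.
Tool frame: the origin (TCP) lies midway between the tips of the shut fingers; the grasp point (between the pads) lies 19 mm behind it; z points along the fingers, y is the line along which they close (so a half turn about z gives the same grasp; the last joint's range is limited). The gripper opens to 85 mm and grips with 20 to 120 N. Pads are 22 mm wide; open, the fingers measure 114 mm over their backs; the gripper's body (76 mm by 85 mm) begins 54 mm behind the grasp point. The pads swing forward as they close: fully open they stand 13 mm farther back than shut.
Start: joints at [1.209, 0.313, 0.046, 1.304, 0, 1.431], TCP at [0.127, 0.561, 0.193] pointing down, gripper open.
Joint ranges: [-2.76, 2.76], [-0.86, 1.69], [-1.03, 1.26], [-2.2, 2.34], [-1.47, 1.5], [-3.14, 3.14]. Speed limits (rad/s): [2.57, 2.57, 3.14, 3.14, 3.14, 3.14].

INTERFACE

Orientations are given as a rotation vector (axis times angle).
In Python, from cell import arm, imaging gives the robot as it stands.
- The arm moves only by the tool servo_tool, never from a script. Its argument "deltas" is a list of rows, each an object with "travel": the shift along the tool's x, y, z in mm, a list of three; "roll": the turn about the tool's z in degrees. A call has 1 to 8 rows; each row shifts and turns the commanded pose from where the row before left it, along the tool's axes as they then stand; what a row does not reach is not made up. A row lasts 1/12 s, in which the tool goes at most 41.7 mm and 7.16 degrees, less where a joint would pass 70% of its speed; a pose out of reach is approached as far as the arm can. A call with a gripper value outside its range is refused whole. "jaw" is the closure, from 0 (fully open) to 1 (shut), set as the call begins (left out, the last holds). The fingers move at their own pace and stop on an object; the grip force is fixed at half the most. Time passes only in rows, so rows that do not move let the fingers close. It gives the time, the measured TCP pose, the force, the opening and the grip force at its end, in the units of the state.
- arm.state(): the state, without advancing time (a new reading comes with each control period).
- imaging.camera(name): name is "scene" or "top" or "wrist"; returns a dict with "frame" (400x640x3 uint8, red, green, blue), "mtx" (3x3 intrinsics, pixels), "R" (3x3) and "t" (3): a world point X has camera coordinates R X + t. Camera axes: x right, y down, z forward; pixel columns grow to the right and rows downward; lengths in m; the calibration is good to about 2 mm. The wrist camera is an equidistant fisheye: a pixel r from the principal point sees the ray r / f radians off the axis. A picture is of the moment at which its call begins. There is no depth.
- arm.job_done(): hands the job in; it is judged then, once.
The state is a dict: "time_s": time; "joint_positions": joint angles; "qvel": joint speeds; "tau": joint torques, N m; "tool_pos": TCP position; "tcp_rot": TCP orientation; "force": force on the tool from outside, world axes, zero at the start; "wrist_torque": the same for the moment, N m; "opening": opening from 0.0 (shut) to 1.0 (fully open); "finger_force": force on a finger pad.
Only numpy, scipy, OpenCV 4.12 (cv2) and the standard library are available. Lean on these libraries where they do the work, as an engineer would, in place of code of your own. Each camera call takes 0.05 s, during which the arm holds its last target. There are 200 camera calls.

TASK

Take the two wooden tulips (egg-shaped heads) out of the wooden planter and put both, stems down, into the tall white vase so that they rest on its bottom. Leave the flat-headed daisy standing in the planter, keep the vase standing about where it is, and do not shove the toy car or the bowl about.

Things in the scene. Friction and masses are not known exactly. Their poses are not given: they have to be found in the camera images.
- tulip_1: A toy tulip: straight stem 10 mm in diameter; from 108 to 147 mm above the foot an egg-shaped head, 24 mm in diameter at its widest (118 to 134 mm up), easily gripped from above. Wood, 25 g, round about z. Origin: centre of the stem's foot; z along the stem to the head. Starts head up, loose in any one of the planter's sockets, leaning up to 0.12 rad.
- tulip_2: The other toy tulip: straight stem 10 mm in diameter; from 108 to 147 mm above the foot an egg-shaped head, 24 mm in diameter at its widest (118 to 134 mm up), easily gripped from above. Wood, 25 g, round about z. Origin: centre of the stem's foot; z along the stem to the head. Starts head up, loose in any one of the planter's sockets, leaning up to 0.12 rad.
- daisy: A toy daisy, to be left where it is: stem 10 mm in diameter, and a flat horizontal disc of petals 49 mm in diameter from 120 to 128 mm above the foot with a small button up to 132 mm. Wood, 25 g, round about z. Origin: centre of the stem's foot; z along the stem to the head. Starts head up, loose in any one of the planter's sockets, leaning up to 0.12 rad.
- planter: Fixed brown wooden block, 56 mm (its x) by 190 mm (its y) by 42 mm high, with three sockets 13 mm wide and 32 mm deep in its top, at y = -60, 0 and +60 mm along its middle line. Origin: centre of the underside, on the table; z up. The sockets' floor is 10 mm above the table. It is left or right of the robot, the vase on the other side.
- vase: Loose white ceramic vase, 450 g, 90 mm tall, round: outside 60 mm across at the foot, 62 at 30 mm up, 45 at the neck (75 mm up), 50 at the rim. Walls 4 mm, bottom 8 mm thick; inside 52 mm wide low down, 37 mm at the neck. A tulip let go in it leans against the neck, up to about 0.5 rad, any way round. Origin: centre of the underside; z up.
- vase_mouth (a point): Centre of the vase's mouth at rim height, 90 mm above its underside.
- car: A red wooden toy car, 85 by 48 by 44 mm, standing on the table about the robot's middle line; a bystander. Origin: under its centre on the table; x along its length.
- bowl: A small white ceramic bowl, 68 mm across the rim and 32 mm high, standing beyond the car; not the vase, a bystander. Origin: centre of the underside.
There are look-alikes about, which are no part of the job. Leave any black look-alike of the planter alone.

How it is judged:
By the outcome, as a careful person would: the job done as asked, in the order asked, and still so for the second after the job is handed in, with the robot touching nothing.
It also fails if it takes over 64 s, if anything falls off the work surface, if the arm or the gripper's body presses on something with over 40 N, if the wrist force passes 120 N, or if a joint passes its speed limit or range.

## Working session

There is one attempt and no reset: what is moved stays moved. The work goes in short steps, Python scripts to look and compute and a tool call to move; the robot and the scene stay as the last step left them, time stands still between calls to the robot, and variables do not carry over. Pictures are saved under pics/ and viewed, at most 10 in all, crops included, and the job is handed in when it is done.

Besides the shell and the picture viewer there is one more tool, called after "Request:" as name(argument=value, ...) on one line, values as JSON. servo_tool: Moves the arm, as the interface text tells. Its arguments: {"type":"object","properties":{"deltas":{"type":"array","items":{"type":"object","properties":{"travel":{"type":"array","items":{"type":"number"}},"roll":{"type":"number"}}}},"jaw":{"type":"number"}},"required":["deltas"]}

```bash
mkdir -p pics; ls; cat > h.py <<'E'
import numpy as np, cv2
from cell import arm, imaging
def snap(n,save=None):
    c=imaging.camera(n)
    if save: cv2.imwrite('pics/'+save,c['frame'][:,:,::-1])
    return c
def ray(c,u,v):
    M=np.array(c['mtx']);R=np.array(c['R']);t=np.array(c['t'])
    d=R.T@np.linalg.inv(M)@np.array([u,v,1.]); return -R.T@t,d
def onz(c,u,v,z):
    o,d=ray(c,u,v); return o+d*(z-o[2])/d[2]
def tri(c1,p1,c2,p2):
    o1,d1=ray(c1,*p1);o2,d2=ray(c2,*p2)
    s=np.linalg.lstsq(np.c_[d1,-d2],o2-o1,rcond=None)[0]
    a=o1+s[0]*d1;b=o2+s[1]*d2
    return (a+b)/2,np.linalg.norm(a-b)
E
python3 - <<'E'
from h import *
np.set_printoptions(precision=3,suppress=True)
a=snap('scene');b=snap('top')
cv2.imwrite('pics/a.png',a['frame'][:,:,::-1]);cv2.imwrite('pics/b.png',b['frame'][:,:,::-1])
for c in(a,b):print(c['mtx'],-np.array(c['R']).T@c['t'],c['R'])
s=arm.state();print(s['time_s'],s['tool_pos'],s['tcp_rot'],s['opening'])
E
```

```text
pics
[[417.427   0.    323.791]
 [  0.    417.427 206.761]
 [  0.      0.      1.   ]] [ 1.034 -0.014  0.639] [[-0.027  0.999  0.018]
 [ 0.734  0.032 -0.679]
 [-0.679 -0.005 -0.734]]
[[383.487   0.    311.841]
 [  0.    383.487 197.603]
 [  0.      0.      1.   ]] [0.417 0.002 0.813] [[ 0.004 -1.     0.001]
 [-0.991 -0.004 -0.134]
 [ 0.134 -0.    -0.991]]
0.1 [0.126 0.56  0.192] [-0.348 -3.122  0.003] 0.9983469546354846
```

View pics/a.png

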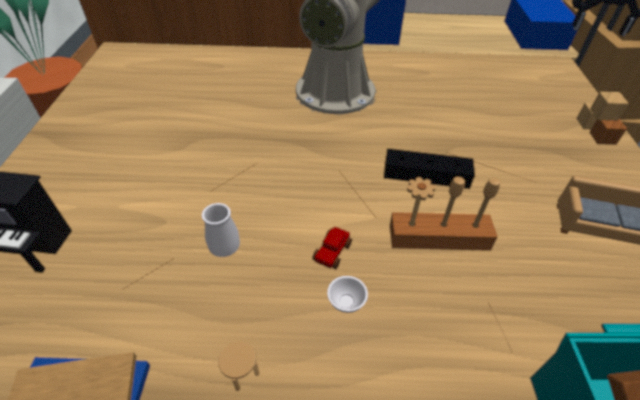

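View pics/b.png

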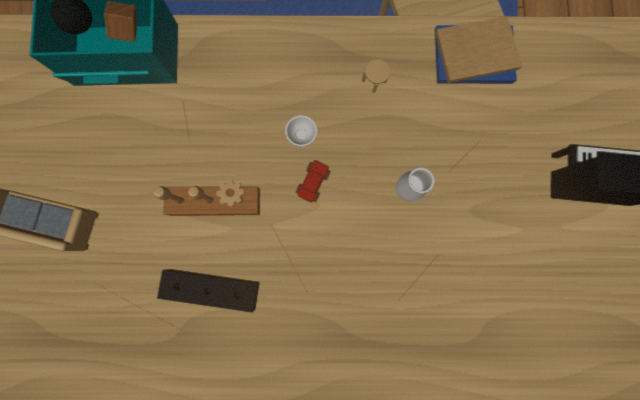

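The scene view shows the brown planter at (443,230), with the daisy head at (420,187) and egg-shaped heads at (457,187) and (491,188). The vase is at (220,228), the car at (332,247) and the bowl at (347,293). In the top view the tulip heads are at (162,193) and (194,193), the daisy at (230,193) and the vase mouth at (421,180).

What could be mistaken for what I want:
- **Tulip:** the daisy at (420,187), which is flat with petals, so no.
- **Planter:** the black block at (430,167), so no.
- **Vase:** the bowl at (347,293), which is low, so no.

One crop will check the choice.

```bash
python3 - <<'E'
import cv2,numpy as np
a=cv2.imread('pics/a.png');b=cv2.imread('pics/b.png')
f=lambda i,x,y,w,h,k:cv2.resize(i[y:y+h,x:x+w],None,fx=k,fy=k,interpolation=cv2.INTER_CUBIC)
p=np.zeros((600,780,3),np.uint8)
p[:290,:520]=0
A=f(a,380,165,130,90,4);p[:360,:520]=A
B=f(b,145,170,130,60,4);p[360:600,:520]=B
C=f(a,195,195,50,65,5);p[:325,525:775]=C
D=f(b,390,160,50,50,5);p[340:590,525:775]=D
cv2.imwrite('pics/c.png',p)
E
```

```text
(no output)
```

View pics/c.png

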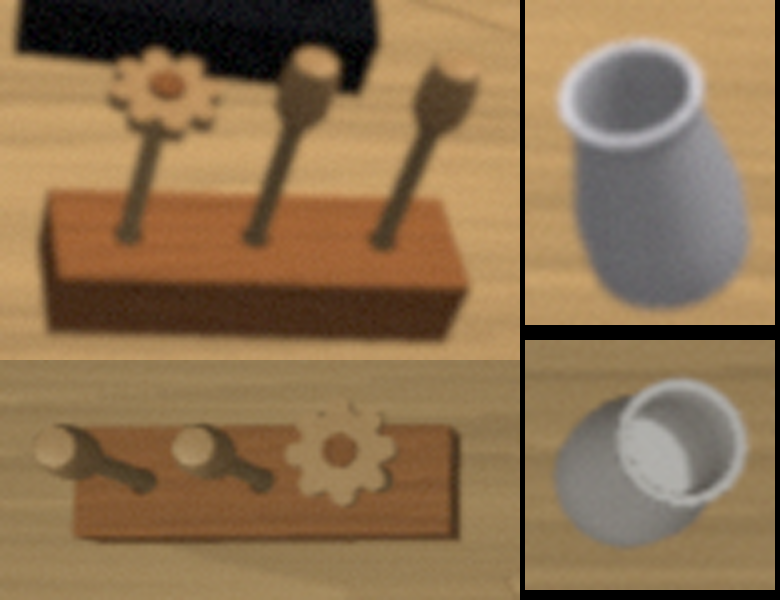

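The crop confirms two egg-shaped heads (middle and right in the scene view), the petalled daisy on the left, and an open tall vase. Next I triangulate.

```bash
cat > m.py <<'E'
from h import *
np.set_printoptions(precision=4,suppress=True)
E
python3 - <<'E'
from m import *
import pickle
a=snap('scene');b=snap('top')
pickle.dump((a,b),open('ab.pkl','wb'))
P={'mid':((456.8,187),(195.5,193)),'right':((491.2,188.7),(162,193)),'daisy':((421,187.5),(230.2,193)),'mouth':((216.4,214),(421.8,180.4)),
'midfoot':((443.7,224.5),(210.7,199.7)),'rightfoot':((475.7,225),(181.2,200.2))}
for k,(p,q) in P.items(): print(k,*tri(a,p,b,q))
print('daisyfoot',onz(a,412,223.7,.042))
# car, bowl
print('car',onz(a,332,247,.022),'bowl',onz(b,301,130,.032))
h=cv2.cvtColor(b['frame'],cv2.COLOR_RGB2HSV)
w=snap('wrist','w.png');print(w['mtx'],w['R'],w['t'])
E
```

```text
mid [0.5156 0.2092 0.1386] 0.0012010653962718648
right [0.5155 0.269  0.1372] 0.0006962760232650385
daisy [0.5163 0.1482 0.1354] 0.0011393568018970301
mouth [ 0.5492 -0.2081  0.0867] 0.0028259458785779654
midfoot [0.5164 0.2085 0.0399] 0.0023732291385851778
rightfoot [0.5152 0.2688 0.04  ] 0.0031576884709797527
daisyfoot [0.5186 0.1492 0.042 ]
car [ 0.5646 -0.0005  0.022 ] bowl [0.666  0.0252 0.032 ]
[[309.7069   0.     319.8904]
 [  0.     309.7069 200.8825]
 [  0.       0.       1.    ]] [[ 0.2205  0.9754 -0.0013]
 [ 0.9332 -0.2106  0.2911]
 [ 0.2836 -0.0654 -0.9567]] [-0.575  -0.0364  0.3792]
```

View pics/w.png

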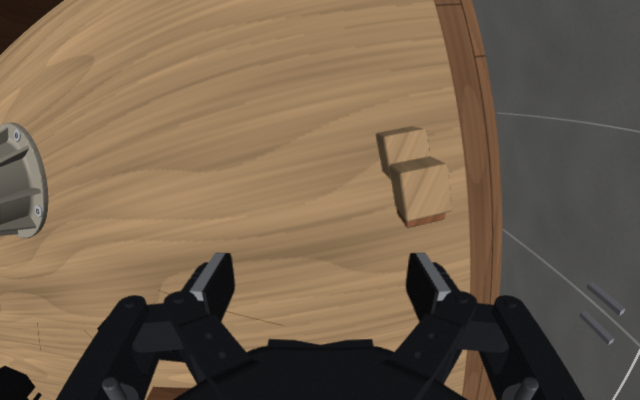

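Heights agree with the given sizes: heads ~138 mm, mouth 87 mm, and stems upright to a few mm. The wrist view shows only bare table, two blocks at (415,175), and the open fingers. I'll turn so the fingers close along world x, because the neighbouring flowers lie along y.

Request:
servo_tool(deltas=[{"travel":[0,0,-8],"roll":7},{"travel":[0,0,-8],"roll":7},{"travel":[0,0,-8],"roll":7},{"travel":[0,0,-8],"roll":7},{"travel":[0,0,-8],"roll":7},{"travel":[0,0,-8],"roll":7},{"travel":[0,0,-8],"roll":7},{"travel":[0,0,-8],"roll":7}])

```text
time_s: 0.92
tool_pos: [0.1265, 0.5608, 0.2572]
tcp_rot: [1.781, 2.588, -0.0]
force: [-0.1, -0.1, -0.1]
opening: 0.999
finger_force: 0.0
```

Request:
servo_tool(deltas=[{"travel":[0,0,0],"roll":7},{"travel":[0,0,0],"roll":7},{"travel":[0,0,0],"roll":7},{"travel":[0,0,0],"roll":0.3},{"travel":[0,0,0],"roll":0}])

```text
time_s: 1.33
tool_pos: [0.1265, 0.5609, 0.2568]
tcp_rot: [2.218, 2.225, -0.0]
force: [0.3, -0.6, -0.2]
opening: 0.998
finger_force: 0.0
```

Request:
servo_tool(deltas=[{"travel":[-18.2,24.3,0]},{"travel":[-18.2,24.3,0]},{"travel":[-18.2,24.3,0]},{"travel":[-18.2,24.3,0]},{"travel":[-18.2,24.3,0]},{"travel":[-18.2,24.3,0]},{"travel":[-18.2,24.3,0]},{"travel":[-18.2,24.3,0]}])

```text
invalid input at $.deltas[0]: expected keys travel, roll
```

Request:
servo_tool(deltas=[{"travel":[-18.2,24.3,0]},{"travel":[-18.2,24.3,0]},{"travel":[-18.2,24.3,0]},{"travel":[-18.2,24.3,0]},{"travel":[-18.2,24.3,0]},{"travel":[-18.2,24.3,0]},{"travel":[-18.2,24.3,0]},{"travel":[0,0,0]}])

```text
invalid input at $.deltas[0]: expected keys travel, roll
```

```bash
python3 - <<'E'
from m import *
print(arm.state()['tool_pos'])
w=snap('wrist','w2.png')
R=np.array(w['R']);t=np.array(w['t']);f=w['mtx'][0][0];cx,cy=w['mtx'][0][2],w['mtx'][1][2]
def pr(X):
    c=R@np.array(X)+t;th=np.arctan2(np.hypot(c[0],c[1]),c[2]);p=np.arctan2(c[1],c[0]);return cx+f*th*np.cos(p),cy+f*th*np.sin(p)
for X in ([.5155,.269,.157],[.5156,.2092,.157],[.516,.148,.142]):print(pr(X))
E
```

```text
[0.1265 0.5609 0.2568]
(np.float64(549.1762852249748), np.float64(360.1150205243572))
(np.float64(536.3901983168057), np.float64(383.06715950547004))
(np.float64(520.9821069283723), np.float64(397.94886579513))
```

View pics/w2.png

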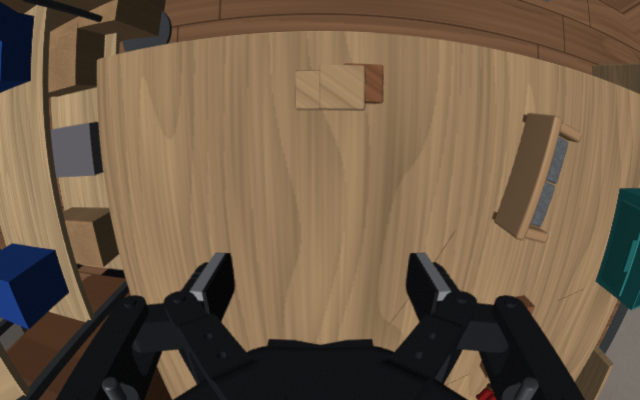

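Both calls were refused because every row needs a roll value, so the arm is still at the start. The picture shows the toy bench at (535,180) and the planter's edge near (525,302). I'll repeat the move with roll included.

Request:
servo_tool(deltas=[{"travel":[-18.2,24.3,0],"roll":0},{"travel":[-18.2,24.3,0],"roll":0},{"travel":[-18.2,24.3,0],"roll":0},{"travel":[-18.2,24.3,0],"roll":0},{"travel":[-18.2,24.3,0],"roll":0},{"travel":[-18.2,24.3,0],"roll":0},{"travel":[-18.2,24.3,0],"roll":0},{"travel":[-18.2,24.3,0],"roll":0}])

```text
time_s: 2.05
tool_pos: [0.3219, 0.4143, 0.257]
tcp_rot: [-2.218, -2.225, -0.001]
force: [0.4, 0.2, 0.1]
opening: 0.998
finger_force: 0.0
```

Request:
servo_tool(deltas=[{"travel":[-18.2,24.3,0],"roll":0},{"travel":[-18.2,24.3,0],"roll":0},{"travel":[-18.2,24.3,0],"roll":0},{"travel":[-18.2,24.3,0],"roll":0},{"travel":[-18.2,24.3,0],"roll":0},{"travel":[-18.2,24.3,0],"roll":0},{"travel":[-18.2,24.3,0],"roll":0},{"travel":[0,0,0],"roll":0}])

```text
time_s: 2.72
tool_pos: [0.495, 0.2848, 0.2561]
tcp_rot: [2.223, 2.217, 0.0]
force: [-0.3, -0.1, -0.1]
opening: 0.997
finger_force: 0.0
```

```bash
cat >> m.py <<'E'
def fish(w):
    R=np.array(w['R']);t=np.array(w['t']);f=w['mtx'][0][0];cx,cy=w['mtx'][0][2],w['mtx'][1][2]
    def pr(X):
        c=R@np.array(X)+t;th=np.arctan2(np.hypot(c[0],c[1]),c[2]);p=np.arctan2(c[1],c[0]);return cx+f*th*np.cos(p),cy+f*th*np.sin(p)
    def un(u,v,z):
        th=np.hypot(u-cx,v-cy)/f;p=np.arctan2(v-cy,u-cx)
        d=R.T@np.array([np.sin(th)*np.cos(p),np.sin(th)*np.sin(p),np.cos(th)]);o=-R.T@t
        return o+d*(z-o[2])/d[2]
    return pr,un
E
python3 - <<'E'
from m import *
print(arm.state()['tool_pos'])
w=snap('wrist','w3.png')
pr,un=fish(w)
for X in ([.5155,.269,.157],[.5156,.2092,.157],[.516,.148,.142]):print(pr(X))
E
```

```text
[0.495  0.2848 0.2561]
(np.float64(342.37148475020103), np.float64(206.48002550918469))
(np.float64(341.10818456571207), np.float64(262.1683445504321))
(np.float64(339.1715176846397), np.float64(302.1273894055739))
```

View pics/w3.png

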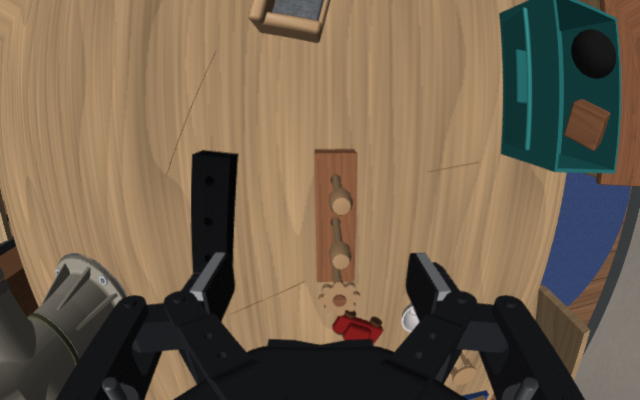

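The wrist view shows tulip tops at (342,205) and (341,260), and the daisy at (339,300). My predictions were (342,206), (341,262) and (339,302), so they match. I descend on the outer tulip and grip.

Request:
servo_tool(deltas=[{"travel":[-8,10.2,0],"roll":0},{"travel":[-7.8,10.3,0],"roll":0},{"travel":[0,0,20],"roll":0},{"travel":[0,0,20],"roll":0},{"travel":[0,0,20],"roll":0},{"travel":[0,0,20],"roll":0},{"travel":[0,0,20],"roll":0},{"travel":[0,0,20],"roll":0}])

```text
time_s: 3.43
tool_pos: [0.5115, 0.2724, 0.1362]
tcp_rot: [2.219, 2.223, 0.001]
force: [-0.8, -0.6, 0.4]
opening: 1.002
finger_force: 0.0
```

Request:
servo_tool(deltas=[{"travel":[0,0,11],"roll":0},{"travel":[0,0,11],"roll":0},{"travel":[0,0,0],"roll":0},{"travel":[0,0,0],"roll":0}])

```text
time_s: 3.77
tool_pos: [0.511, 0.2722, 0.1146]
tcp_rot: [-2.22, -2.222, 0.002]
force: [0.1, -0.1, -0.4]
opening: 1.001
finger_force: 0.0
```

Request:
servo_tool(deltas=[{"travel":[0,0,0],"roll":0},{"travel":[0,0,0],"roll":0},{"travel":[0,0,0],"roll":0},{"travel":[0,0,0],"roll":0},{"travel":[0,0,0],"roll":0},{"travel":[0,0,0],"roll":0},{"travel":[0,0,0],"roll":0},{"travel":[0,0,0],"roll":0}], jaw=1)

```text
time_s: 4.43
tool_pos: [0.5119, 0.2722, 0.1154]
tcp_rot: [2.221, 2.221, 0.002]
force: [-0.5, 0.2, 2.6]
opening: 0.149
finger_force: 56.9
```

```bash
python3 - <<'E'
from m import *
a=snap('scene');b=snap('top')
A=cv2.resize(a['frame'][120:240,390:530,::-1],None,fx=4,fy=4,interpolation=2)
B=cv2.resize(b['frame'][160:220,100:270,::-1],None,fx=4,fy=4,interpolation=2)
w=snap('wrist')
p=np.zeros((480,800,3),np.uint8);p[:,:560]=A;p[:240,560:]=w['frame'][130:370,200:440,::-1]
cv2.imwrite('pics/d.png',p)
print(arm.state()['opening'])
E
```

```text
0.15582952567444167
```

View pics/d.png

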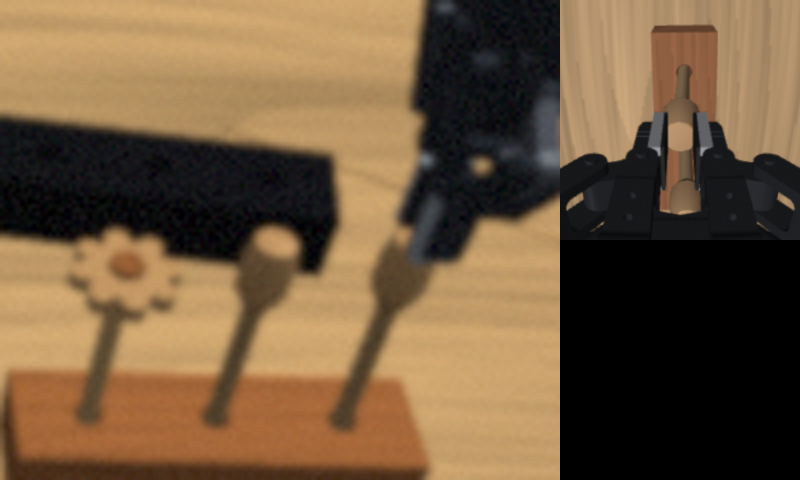

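The crop shows the pads holding only the upper, +y side of the head. I'll compare the TCP projection with where the finger tip appears.

```bash
python3 - <<'E'
from m import *
a=snap('scene');s=arm.state();print(s['tool_pos'],s['force'])
R=np.array(a['R']);t=np.array(a['t']);M=np.array(a['mtx'])
def pj(X):
    c=M@(R@np.array(X)+t);c=c[:2]/c[2];return c,(c-[390,120])*4
p=np.array(s['tool_pos'])
print(pj(p),pj(p+[.012,0,0]),pj(p+[.012,.011,0]),pj(p+[.012,-.011,0]),pj(p+[.018,-.011,0.005]))
w=snap('wrist');pr,un=fish(w)
q=np.array(pr(p));print('wrist tcp',q,(q-[200,130])+[560,0]); q=np.array(pr([.5155,.269,.157]));print(q+[360,-130])
E
```

```text
[0.5118 0.2723 0.1154] [0.1237 0.3964 4.3683]
(array([488.4544, 196.0868]), array([393.8177, 304.3473])) (array([490.1077, 201.0063]), array([400.4307, 324.0251])) (array([496.4117, 201.2094]), array([425.6466, 324.8376])) (array([483.8046, 200.8032]), array([375.2185, 323.2126])) (array([485.4809, 201.323 ]), array([381.9235, 325.2919]))
wrist tcp [321.2713 231.587 ] [681.2713 101.587 ]
[688.8124 138.5978]
```

```bash
python3 - <<'E'
from m import *
from scipy.spatial.transform import Rotation as Ro
w=snap('wrist');s=arm.state()
Rt=Ro.from_rotvec(s['tcp_rot']).as_matrix();p=np.array(s['tool_pos'])
R=np.array(w['R']);t=np.array(w['t']);f=w['mtx'][0][0];cx,cy=w['mtx'][0][2],w['mtx'][1][2]
o=Rt.T@(-R.T@t-p);print('cam in tool',o)
def d(u,v):
    th=np.hypot(u-cx,v-cy)/f;q=np.arctan2(v-cy,u-cx)
    return Rt.T@R.T@np.array([np.sin(th)*np.cos(q),np.sin(th)*np.sin(q),np.cos(th)])
for u,v in((232,253),(408,253),(234,286),(406,286)):
    k=d(u,v);y=np.sign(k[1])*.0425;print('open',o+k*(y-o[1])/k[1])
for u,v in((301,245),(340,245)):
    k=d(u,v);print(k);
    for h in (.0064,.012):
        y=np.sign(k[1])*h;print('now',h,o+k*(y-o[1])/k[1])
cv2.imwrite('pics/e.png',cv2.resize(w['frame'][190:360,230:410,::-1],None,fx=3.3,fy=3.3,interpolation=2))
E
```

```text
cam in tool [ 0.0752 -0.0007 -0.1802]
open [ 0.0103 -0.0425 -0.0522]
open [ 0.0078  0.0425 -0.0473]
open [-0.0058 -0.0425 -0.056 ]
open [-0.009   0.0425 -0.0513]
[-0.4239 -0.0614  0.9036]
now 0.0064 [ 0.0362 -0.0064 -0.097 ]
now 0.012 [-0.0025 -0.012  -0.0146]
[-0.4239  0.064   0.9034]
now 0.0064 [ 0.0279  0.0064 -0.0794]
now 0.012 [-0.0092  0.012  -0.0003]
```

View pics/e.png

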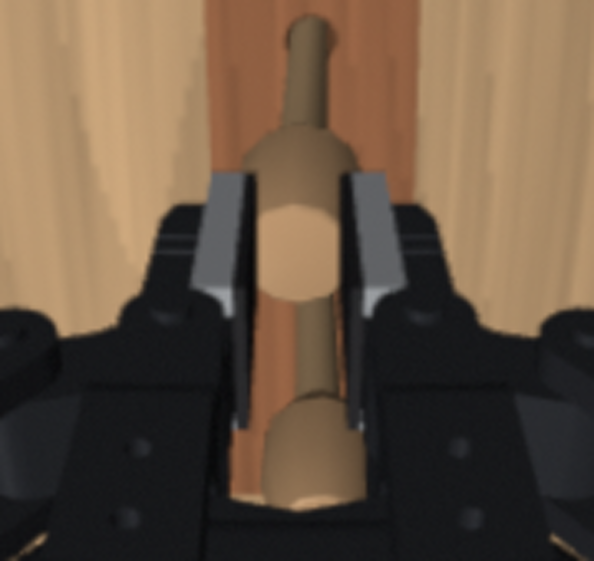

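The close view shows the finger tips only around the upper part of the head. Both cameras put the real tips about 30 mm behind the reported TCP, and the narrow reading (0.15) fits a grip near the head's top. I'll open, shift, go deeper and regrip.

Request:
servo_tool(deltas=[{"travel":[0,0,0],"roll":0},{"travel":[0,0,0],"roll":0},{"travel":[0,0,0],"roll":0},{"travel":[0,0,0],"roll":0},{"travel":[0,0,0],"roll":0},{"travel":[0,0,0],"roll":0},{"travel":[-3,3.5,0],"roll":0},{"travel":[0,0,0],"roll":0}], jaw=0)

```text
time_s: 5.4
tool_pos: [0.5156, 0.2687, 0.1149]
tcp_rot: [2.222, 2.221, 0.0]
force: [-0.1, -0.0, 0.3]
opening: 1.002
finger_force: 0.0
```

Request:
servo_tool(deltas=[{"travel":[0,0,8],"roll":0},{"travel":[0,0,8],"roll":0},{"travel":[0,0,8],"roll":0},{"travel":[0,0,0],"roll":0},{"travel":[0,0,0],"roll":0}])

```text
time_s: 5.82
tool_pos: [0.514, 0.2688, 0.0897]
tcp_rot: [-2.221, -2.221, 0.003]
force: [0.3, 0.1, -0.2]
opening: 0.999
finger_force: 0.0
```

Request:
servo_tool(deltas=[{"travel":[0,0,0],"roll":0},{"travel":[0,0,0],"roll":0},{"travel":[0,0,0],"roll":0},{"travel":[0,0,0],"roll":0},{"travel":[0,0,0],"roll":0},{"travel":[0,0,0],"roll":0},{"travel":[0,0,0],"roll":0},{"travel":[0,0,0],"roll":0}], jaw=1)

```text
time_s: 6.48
tool_pos: [0.5154, 0.2692, 0.0914]
tcp_rot: [2.221, 2.221, 0.002]
force: [-0.1, 0.5, 3.3]
opening: 0.249
finger_force: 58.9
```

Request:
servo_tool(deltas=[{"travel":[0,0,0],"roll":0},{"travel":[0,0,0],"roll":0},{"travel":[0,0,0],"roll":0},{"travel":[0,0,4],"roll":0},{"travel":[0,0,4],"roll":0},{"travel":[0,0,0],"roll":0},{"travel":[0,0,0],"roll":0}], jaw=0.5)

```text
time_s: 7.07
tool_pos: [0.5144, 0.2689, 0.0822]
tcp_rot: [-2.221, -2.221, 0.002]
force: [-0.4, -0.6, 0.1]
opening: 0.5
finger_force: 0.0
```

Request:
servo_tool(deltas=[{"travel":[0,0,0],"roll":0},{"travel":[0,0,0],"roll":0},{"travel":[0,0,0],"roll":0},{"travel":[0,0,0],"roll":0},{"travel":[0,0,0],"roll":0},{"travel":[0,0,0],"roll":0}], jaw=1)

```text
time_s: 7.57
tool_pos: [0.5152, 0.2692, 0.0831]
tcp_rot: [2.222, 2.221, 0.001]
force: [0.9, 0.4, 1.1]
opening: 0.253
finger_force: 58.7
```

The reading is the same deeper down (0.25) and the upward force is smaller, so the grip is at the widest part. I lift 175 mm so the foot clears the other flowers, then check.

Request:
servo_tool(deltas=[{"travel":[0,0,-8],"roll":0},{"travel":[0,0,-16],"roll":0},{"travel":[0,0,-25],"roll":0},{"travel":[0,0,-28],"roll":0},{"travel":[0,0,-28],"roll":0},{"travel":[0,0,-28],"roll":0},{"travel":[0,0,-25],"roll":0},{"travel":[0,0,-17],"roll":0}])

```text
time_s: 8.23
tool_pos: [0.5154, 0.2693, 0.2614]
tcp_rot: [2.221, 2.22, 0.005]
force: [0.3, -0.8, 0.0]
opening: 0.252
finger_force: 58.8
```

```bash
python3 - <<'E'
from m import *
a=snap('scene');b=snap('top');s=arm.state();print(s['tool_pos'],s['opening'],s['finger_force'])
p=np.zeros((560,800,3),np.uint8)
p[:560,:400]=cv2.resize(a['frame'][60:256,400:540,::-1],(400,560),interpolation=2)
p[:400,400:]=cv2.resize(b['frame'][130:230,110:210,::-1],(400,400),interpolation=2)
cv2.imwrite('pics/g.png',p)
E
```

```text
[0.5166 0.2697 0.2621] 0.2534994978937084 58.797517055645585
```

View pics/g.png

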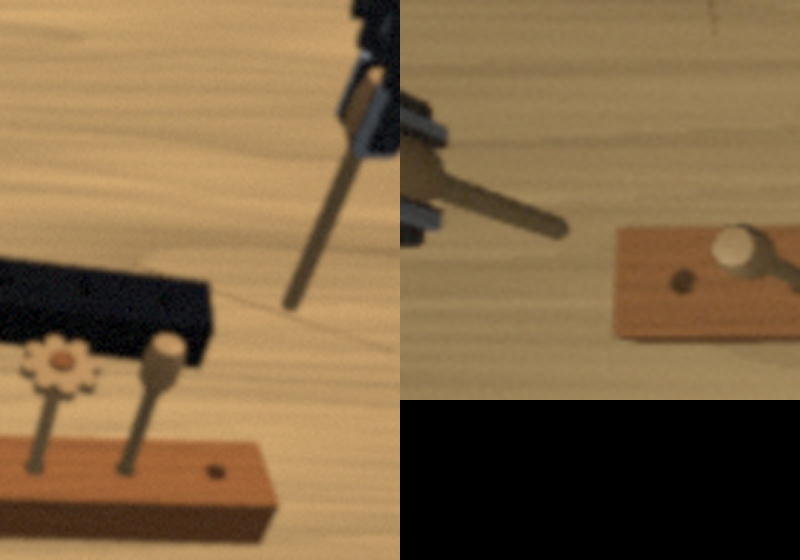

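The tulip hangs from the gripper and its socket is empty. Its foot is at scene (501,166) and top (250,187), and the other two flowers are undisturbed. I triangulate the foot and measure the vase rim from a mask rather than another picture.

```bash
python3 - <<'E'
from m import *
import pickle
a,b=pickle.load(open('ab.pkl','rb'))
print(tri(a,(501.5,166.5),b,(250.3,187.3)))
# vase mouth circle in top: low-saturation mask, ellipse of the rim from bright ring
for c,(x0,y0,x1,y1),n in((b,(385,150,450,215),'top'),(a,(190,190,255,265),'scene')):
    h=cv2.cvtColor(c['frame'],cv2.COLOR_RGB2HSV)[y0:y1,x0:x1]
    m=(h[...,1]<60).astype(np.uint8)
    k=cv2.findContours(m,0,1)[0];k=max(k,key=cv2.contourArea);r=cv2.boundingRect(k)
    print(n,r[0]+x0,r[1]+y0,r[2],r[3])
    ring=(m*(h[...,2]>np.percentile(h[...,2][m>0],80))).astype(np.uint8)
    ys,xs=np.nonzero(ring);print('bright',xs.min()+x0,xs.max()+x0,ys.min()+y0,ys.max()+y0)
for n,c,q in(('mouth scene',a,(216.4,214)),('mouth top',b,(421.8,180.4))):print(n,onz(c,*q,.09))
E
```

```text
(array([0.5411, 0.1718, 0.2169]), np.float64(0.15298766185938753))
top 396 168 39 33
bright 409 433 168 192
scene 202 203 38 54
bright 202 239 203 247
mouth scene [ 0.5524 -0.2055  0.09  ]
mouth top [ 0.5487 -0.2086  0.09  ]
```

```bash
python3 - <<'E'
from m import *
import pickle
a,b=pickle.load(open('ab.pkl','rb'))
print(tri(a,(501.5,166.5),b,(150.3,187.3)))
E
```

```text
(array([0.5173, 0.2685, 0.1897]), np.float64(0.001462408645231821))
```

The foot is at (0.517, 0.2685, 0.190), so the tulip hangs plumb and its foot is 72.5 mm below the reported TCP. I carry it over to the vase.

Request:
servo_tool(deltas=[{"travel":[-15,1,0],"roll":0},{"travel":[-30,2,0],"roll":0},{"travel":[-34,2,0],"roll":0},{"travel":[-34,2,0],"roll":0},{"travel":[-34,2,0],"roll":0},{"travel":[-34,3,0],"roll":0},{"travel":[-34,3,0],"roll":0},{"travel":[-34,3,0],"roll":0}])

```text
time_s: 9.0
tool_pos: [0.5321, 0.0186, 0.2569]
tcp_rot: [-2.22, -2.221, 0.001]
force: [0.8, -0.1, -0.4]
opening: 0.255
finger_force: 58.8
```

Request:
servo_tool(deltas=[{"travel":[-34,2,0],"roll":0},{"travel":[-34,2,0],"roll":0},{"travel":[-34,2,0],"roll":0},{"travel":[-34,2,0],"roll":0},{"travel":[-34,2,0],"roll":0},{"travel":[-34,3,0],"roll":0},{"travel":[-24,2,0],"roll":0},{"travel":[0,0,0],"roll":0}])

```text
time_s: 9.67
tool_pos: [0.5474, -0.2124, 0.2558]
tcp_rot: [-2.226, -2.215, 0.003]
force: [0.7, 0.4, -0.2]
opening: 0.259
finger_force: 58.8
```

Request:
servo_tool(deltas=[{"travel":[0,0,0],"roll":0},{"travel":[0,0,0],"roll":0}])

```text
time_s: 9.83
tool_pos: [0.5473, -0.2072, 0.257]
tcp_rot: [-2.22, -2.22, 0.0]
force: [-0.3, 0.1, 0.4]
opening: 0.257
finger_force: 58.8
```

Request:
servo_tool(deltas=[{"travel":[0,1.5,10],"roll":0},{"travel":[0,0,18],"roll":0},{"travel":[0,0,22],"roll":0},{"travel":[0,0,22],"roll":0},{"travel":[0,0,22],"roll":0},{"travel":[0,0,22],"roll":0},{"travel":[0,0,18],"roll":0},{"travel":[0,0,14],"roll":0}])

```text
time_s: 10.5
tool_pos: [0.5484, -0.2055, 0.1075]
tcp_rot: [-2.217, -2.222, 0.001]
force: [0.9, -0.7, 0.3]
opening: 0.256
finger_force: 58.8
```

Request:
servo_tool(deltas=[{"travel":[0,0,8],"roll":0},{"travel":[0,0,8],"roll":0},{"travel":[0,0,6],"roll":0},{"travel":[0,0,3],"roll":0},{"travel":[0,0,0],"roll":0},{"travel":[0,0,0],"roll":0}])

```text
time_s: 11.0
tool_pos: [0.5498, -0.208, 0.0854]
tcp_rot: [2.221, 2.221, 0.001]
force: [0.5, 0.2, 0.0]
opening: 0.25
finger_force: 58.8
```

Request:
servo_tool(deltas=[{"travel":[0,0,2],"roll":0},{"travel":[0,0,2],"roll":0},{"travel":[0,0,0],"roll":0}])

```text
time_s: 11.25
tool_pos: [0.5498, -0.2082, 0.0812]
tcp_rot: [2.221, 2.221, 0.001]
force: [0.3, -0.9, 0.4]
opening: 0.252
finger_force: 58.8
```

Request:
servo_tool(deltas=[{"travel":[0,0,0],"roll":0},{"travel":[0,0,0],"roll":0},{"travel":[0,0,0],"roll":0},{"travel":[0,0,0],"roll":0},{"travel":[0,0,0],"roll":0},{"travel":[0,0,-6],"roll":0},{"travel":[0,0,-12],"roll":0},{"travel":[0,0,-20],"roll":0}], jaw=0.5)

```text
time_s: 11.92
tool_pos: [0.548, -0.2072, 0.1177]
tcp_rot: [-2.219, -2.218, 0.002]
force: [0.5, -0.2, 0.0]
opening: 0.502
finger_force: 0.0
```

Request:
servo_tool(deltas=[{"travel":[0,0,-28],"roll":0},{"travel":[0,0,-28],"roll":0},{"travel":[0,0,-28],"roll":0},{"travel":[0,0,-28],"roll":0},{"travel":[0,0,-20],"roll":0},{"travel":[34,0,0],"roll":0},{"travel":[34,-2,0],"roll":0},{"travel":[34,-2,0],"roll":0}])

```text
time_s: 12.58
tool_pos: [0.5456, -0.1055, 0.2518]
tcp_rot: [2.223, 2.218, 0.001]
force: [0.3, 0.6, 0.5]
opening: 0.503
finger_force: 0.0
```

Request:
servo_tool(deltas=[{"travel":[34,-4,0],"roll":0},{"travel":[34,-4,0],"roll":0},{"travel":[34,-4,0],"roll":0},{"travel":[34,-4,0],"roll":0},{"travel":[34,-4,0],"roll":0},{"travel":[34,-4,0],"roll":0},{"travel":[34,-4,0],"roll":0},{"travel":[34,-2,0],"roll":0}])

```text
time_s: 13.25
tool_pos: [0.5147, 0.1677, 0.2517]
tcp_rot: [2.221, 2.221, 0.001]
force: [0.5, 0.1, -0.5]
opening: 0.5
finger_force: 0.0
```

```bash
python3 - <<'E'
from m import *
import pickle
a=snap('scene');b=snap('top');s=arm.state();print(s['tool_pos'],s['opening'])
pickle.dump((a,b),open('ab2.pkl','wb'))
a0,b0=pickle.load(open('ab.pkl','rb'))
for c0,c,(x0,y0,x1,y1) in((a0,a,(150,130,300,280)),(b0,b,(360,110,500,250))):
    d=np.abs(c['frame'].astype(int)-c0['frame']).max(2)[y0:y1,x0:x1]
    m=cv2.morphologyEx((d>25).astype(np.uint8),cv2.MORPH_OPEN,np.ones((2,2)))
    n,l,st,ce=cv2.connectedComponentsWithStats(m)
    for i in range(1,n):
        if st[i,4]>10:
            ys,xs=np.nonzero(l==i)
            h=c['frame'][ys+y0,xs+x0].mean(0)
            print(st[i,:2]+[x0,y0],st[i,2:],h)
    h=cv2.cvtColor(c['frame'],cv2.COLOR_RGB2HSV)[y0:y1,x0:x1]
    k=cv2.findContours((h[...,1]<60).astype(np.uint8),0,1)[0];k=max(k,key=cv2.contourArea);r=cv2.boundingRect(k);print('vase',r[0]+x0,r[1]+y0,r[2:])
    cv2.imwrite('pics/v%d.png'%x0,c['frame'][y0:y1,x0:x1,::-1])
E
```

```text
[0.5146 0.1703 0.2514] 0.49864038674882305
[203 191] [ 17  31 288] [106.8785  86.4306  62.4896]
vase 202 203 (38, 54)
[413 170] [ 23  18 177] [132.774  112.7853  83.887 ]
vase 396 168 (39, 33)
```

```bash
python3 - <<'E'
from m import *
import pickle
a,b=pickle.load(open('ab2.pkl','rb'));a0,b0=pickle.load(open('ab.pkl','rb'))
for c0,c,(x0,y0,x1,y1) in((a0,a,(195,185,230,228)),(b0,b,(405,160,445,195))):
    d=np.abs(c['frame'].astype(int)-c0['frame']).max(2)[y0:y1,x0:x1]>25
    print(x0,y0)
    for i,r in enumerate(d): print(i+y0,''.join('#' if v else '.' for v in r))
    R=np.array(c['R']);t=np.array(c['t']);M=np.array(c['mtx'])
    for X in([.55,-.208,.155],[.55,-.208,.134],[.55,-.208,.09]):
        q=M@(R@np.array(X)+t);print(q[:2]/q[2])
E
```

```text
195 185
185 ...................................
186 ...................................
187 ...................................
188 ...................................
189 ...................#...............
190 .......###........###..............
191 .......##############..............
192 .......###############.............
193 .......###############.............
194 .......###############.............
195 .......###############.............
196 .......################............
197 ........###############............
198 ........###############............
199 ........###############............
200 .........#############.............
201 .........#############.............
202 ..........############.............
203 ...........###########.............
204 ............#########..............
205 ..............#######..............
206 ..............#######..............
207 ...............######..............
208 ...............######..............
209 ................#####..............
210 ................######.............
211 ................######.............
212 ........
[... 1630 characters left out ...]
..........
181 ..........#################.............
182 .........#########......................
183 .......##########.......................
184 .......########.........................
185 .......######...........................
186 ........####............................
187 .........#..............................
188 ........................................
189 ........................................
190 ........................................
191 ........................................
192 ........................................
193 ........................................
194 ........................................
[432.0106 173.0376]
[428.3821 175.3401]
[421.4463 179.7413]
```

The vase hasn't moved and tulip 1 stands almost upright in its middle (head at scene (210,197), predicted (211,195)). I fetch tulip 2. Before lowering it, I'll use its stem to tip tulip 1's head toward -y.

Request:
servo_tool(deltas=[{"travel":[19,0.5,0],"roll":0},{"travel":[20,0.5,0],"roll":0},{"travel":[0,0,0],"roll":0},{"travel":[0,0,0],"roll":0}], jaw=0.2)

```text
time_s: 13.68
tool_pos: [0.5164, 0.2052, 0.2511]
tcp_rot: [2.22, 2.223, -0.0]
force: [-0.9, 0.0, -0.6]
opening: 0.802
finger_force: 0.0
```

Request:
servo_tool(deltas=[{"travel":[0,0,10],"roll":0},{"travel":[0,0,20],"roll":0},{"travel":[0,0,25],"roll":0},{"travel":[0,0,25],"roll":0},{"travel":[0,0,25],"roll":0},{"travel":[0,0,20],"roll":0},{"travel":[0,0,10],"roll":0},{"travel":[0,0,0],"roll":0}])

```text
time_s: 14.35
tool_pos: [0.5144, 0.2035, 0.1131]
tcp_rot: [-2.221, -2.218, 0.007]
force: [-0.1, 0.0, 0.1]
opening: 0.8
finger_force: 0.0
```

Request:
servo_tool(deltas=[{"travel":[3,0.5,0],"roll":0},{"travel":[3,0.5,0],"roll":0},{"travel":[0,0,10],"roll":0},{"travel":[0,0,10],"roll":0},{"travel":[0,0,8],"roll":0},{"travel":[0,0,2],"roll":0},{"travel":[0,0,0],"roll":0}])

```text
time_s: 14.93
tool_pos: [0.5164, 0.2109, 0.0846]
tcp_rot: [-2.221, -2.221, 0.003]
force: [0.2, -0.6, -0.0]
opening: 0.802
finger_force: 0.0
```

Request:
servo_tool(deltas=[{"travel":[0,0,0],"roll":0},{"travel":[0,0,0],"roll":0},{"travel":[0,0,0],"roll":0},{"travel":[0,0,0],"roll":0},{"travel":[0,0,0],"roll":0},{"travel":[0,0,0],"roll":0},{"travel":[0,0,0],"roll":0}], jaw=1)

```text
time_s: 15.52
tool_pos: [0.5178, 0.2112, 0.0865]
tcp_rot: [2.221, 2.221, 0.002]
force: [-0.9, -0.2, 5.4]
opening: 0.257
finger_force: 58.9
```

Request:
servo_tool(deltas=[{"travel":[0,0,-8],"roll":0},{"travel":[0,0,-16],"roll":0},{"travel":[0,0,-25],"roll":0},{"travel":[0,0,-28],"roll":0},{"travel":[0,0,-28],"roll":0},{"travel":[0,0,-28],"roll":0},{"travel":[0,0,-25],"roll":0},{"travel":[0,0,-18],"roll":0}])

```text
time_s: 16.18
tool_pos: [0.5179, 0.2112, 0.2649]
tcp_rot: [2.221, 2.22, 0.004]
force: [-0.1, 0.2, -0.5]
opening: 0.25
finger_force: 58.9
```

Request:
servo_tool(deltas=[{"travel":[-15,1,0],"roll":0},{"travel":[-30,3,0],"roll":0},{"travel":[-34,3,0],"roll":0},{"travel":[-34,3,0],"roll":0},{"travel":[-34,3,0],"roll":0},{"travel":[-34,3,0],"roll":0},{"travel":[-34,3,0],"roll":0},{"travel":[-34,3,0],"roll":0}])

```text
time_s: 16.85
tool_pos: [0.5392, -0.0395, 0.2622]
tcp_rot: [2.221, 2.221, 0.0]
force: [2.4, -0.0, 0.1]
opening: 0.251
finger_force: 58.9
```

Request:
servo_tool(deltas=[{"travel":[-34,4,0],"roll":0},{"travel":[-34,4,0],"roll":0},{"travel":[-20,2,0],"roll":0},{"travel":[0,0,10],"roll":0},{"travel":[0,0,20],"roll":0},{"travel":[0,0,25],"roll":0},{"travel":[0,0,15],"roll":0},{"travel":[0,0,0],"roll":0}])

```text
time_s: 17.52
tool_pos: [0.5469, -0.1245, 0.1881]
tcp_rot: [-2.217, -2.217, 0.004]
force: [-0.5, 0.4, 0.0]
opening: 0.25
finger_force: 58.9
```

```bash
python3 - <<'E'
from m import *
import pickle
a=snap('scene');b=snap('top');s=arm.state();p=np.array(s['tool_pos']);print(p,s['opening'])
pickle.dump((a,b),open('ab3.pkl','wb'));a0,b0=pickle.load(open('ab2.pkl','rb'))
# foot: predicted pixel and the changed pixels around it
for n,c0,c in(('s',a0,a),('t',b0,b)):
    R=np.array(c['R']);t=np.array(c['t']);M=np.array(c['mtx'])
    q=M@(R@(p-[-.0,0,.0765])+t);q=q[:2]/q[2];print('foot pred',q)
    d=np.abs(c['frame'].astype(int)-c0['frame']).max(2)>25
    x,y=q.astype(int)
    for i in range(y-10,y+10):print(i,''.join('#' if v else '.' for v in d[i,x-14:x+15]))
E
```

```text
[ 0.5489 -0.1252  0.1917] 0.2515360799515237
foot pred [261.1059 204.1848]
194 .........######..............
195 .........#######.............
196 .........#######.............
197 .........#######.............
198 .........#######.............
199 ..........######.............
200 ..........######.............
201 ..........######.............
202 ..........######.............
203 ..........#######............
204 ...........######............
205 ...........#####.............
206 ............###..............
207 .............................
208 .............................
209 .............................
210 .............................
211 .............................
212 .............................
213 .............................
foot pred [380.5832 177.6875]
167 ........................#####
168 .......................######
169 ......................#######
170 .....................########
171 ....................#########
172 ...................##########
173 ..................###########
174 .................############
175 ................#############
176 ................#######.#####
177 ...............#######..#####
178 ..............#######...#####
179 ..............######......###
180 ..............#####.......###
181 ...............###........###
182 ..........................###
183 ..........................###
184 ..........................###
185 ..........................###
186 ...........................##
```

The foot appears where predicted in both views. Now I move sideways slowly so the stem tips tulip 1's head toward -y.

Request:
servo_tool(deltas=[{"travel":[-15,0,4],"roll":0},{"travel":[-20,1,4],"roll":0},{"travel":[-12,0,0],"roll":0},{"travel":[-6,0,0],"roll":0},{"travel":[-6,0,0],"roll":0},{"travel":[-6,0,0],"roll":0},{"travel":[-6,0,0],"roll":0},{"travel":[-4,0,0],"roll":0}])

```text
time_s: 18.28
tool_pos: [0.5505, -0.2015, 0.1841]
tcp_rot: [2.221, 2.221, 0.0]
force: [-0.3, 0.3, 0.3]
opening: 0.252
finger_force: 58.9
```

Request:
servo_tool(deltas=[{"travel":[0,0,0],"roll":0},{"travel":[0,0,0],"roll":0},{"travel":[0,0,0],"roll":0},{"travel":[0,0,0],"roll":0},{"travel":[0,0,0],"roll":0},{"travel":[0,0,0],"roll":0}])

```text
time_s: 18.78
tool_pos: [0.5504, -0.2006, 0.1839]
tcp_rot: [-2.221, -2.222, -0.0]
force: [-0.6, -0.2, 0.6]
opening: 0.252
finger_force: 58.9
```

```bash
python3 - <<'E'
from m import *
import pickle
a=snap('scene');b=snap('top');s=arm.state();print(s['tool_pos'],s['force'])
p=np.zeros((560,800,3),np.uint8)
p[:560,:400]=cv2.resize(a['frame'][130:270,170:270,::-1],(400,560),interpolation=2)
p[:400,400:]=cv2.resize(b['frame'][130:230,380:480,::-1],(400,400),interpolation=2)
cv2.imwrite('pics/k.png',p)
E
```

```text
[ 0.5504 -0.2007  0.1839] [-0.599   0.989  -0.3234]
```

View pics/k.png

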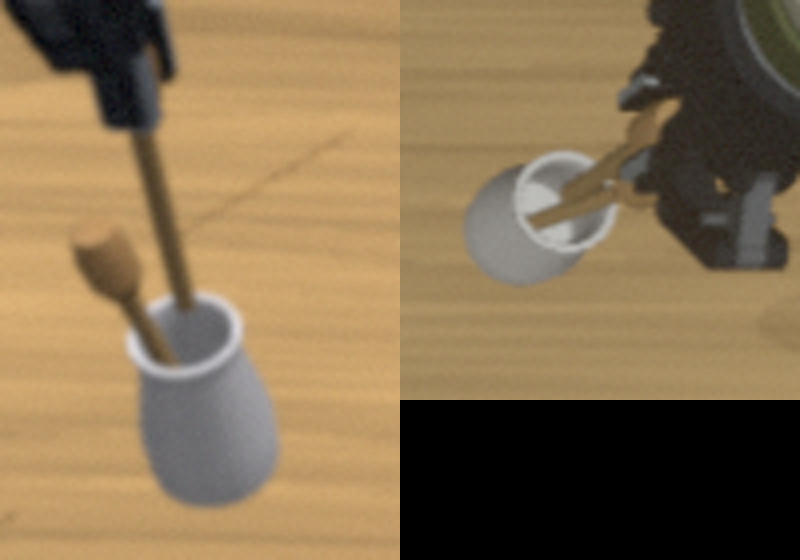

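Tulip 1 now leans toward -y (scene head (105,262) in the crop) and is clear of the gripper. Tulip 2's foot is over the mouth's free side at (185,305). I lower it while watching the force.

Request:
servo_tool(deltas=[{"travel":[2,0,8],"roll":0},{"travel":[0,0,12],"roll":0},{"travel":[0,0,14],"roll":0},{"travel":[0,0,12],"roll":0},{"travel":[0,0,10],"roll":0},{"travel":[0,0,10],"roll":0},{"travel":[0,0,8],"roll":0},{"travel":[0,0,0],"roll":0}])

```text
time_s: 19.55
tool_pos: [0.5493, -0.1983, 0.1078]
tcp_rot: [-2.219, -2.219, 0.001]
force: [0.5, -0.3, 0.3]
opening: 0.25
finger_force: 58.9
```

Request:
servo_tool(deltas=[{"travel":[0,0,6],"roll":0},{"travel":[0,0,6],"roll":0},{"travel":[0,0,5],"roll":0},{"travel":[0,0,3],"roll":0},{"travel":[0,0,0],"roll":0},{"travel":[0,0,0],"roll":0}])

```text
time_s: 20.05
tool_pos: [0.5503, -0.1989, 0.0898]
tcp_rot: [-2.221, -2.221, 0.0]
force: [-0.1, 0.1, -0.4]
opening: 0.253
finger_force: 58.9
```

Request:
servo_tool(deltas=[{"travel":[0,0,2],"roll":0},{"travel":[0,0,2],"roll":0},{"travel":[0,0,1],"roll":0},{"travel":[0,0,0],"roll":0}])

```text
time_s: 20.38
tool_pos: [0.5503, -0.1989, 0.0847]
tcp_rot: [-2.221, -2.221, 0.0]
force: [-0.2, 0.1, 0.1]
opening: 0.251
finger_force: 58.9
```

Request:
servo_tool(deltas=[{"travel":[0,0,0],"roll":0},{"travel":[0,0,0],"roll":0},{"travel":[0,0,0],"roll":0},{"travel":[0,0,0],"roll":0},{"travel":[0,0,0],"roll":0},{"travel":[0,0,-6],"roll":0},{"travel":[0,0,-12],"roll":0},{"travel":[0,0,-20],"roll":0}], jaw=0.5)

```text
time_s: 21.05
tool_pos: [0.549, -0.1982, 0.1217]
tcp_rot: [-2.219, -2.219, 0.002]
force: [1.0, 0.7, -0.4]
opening: 0.505
finger_force: 0.0
```

Request:
servo_tool(deltas=[{"travel":[0,0,-28],"roll":0},{"travel":[0,0,-28],"roll":0},{"travel":[0,0,-28],"roll":0},{"travel":[0,0,-28],"roll":0},{"travel":[0,0,-20],"roll":0},{"travel":[34,0,0],"roll":0},{"travel":[34,-2,0],"roll":0},{"travel":[34,-2,0],"roll":0}])

```text
time_s: 21.72
tool_pos: [0.5466, -0.0965, 0.2558]
tcp_rot: [2.223, 2.218, 0.001]
force: [0.3, 0.8, 0.8]
opening: 0.5
finger_force: 0.0
```

Request:
servo_tool(deltas=[{"travel":[34,0,0],"roll":0},{"travel":[34,0,0],"roll":0},{"travel":[20,0,0],"roll":0},{"travel":[0,0,0],"roll":0},{"travel":[0,0,0],"roll":0},{"travel":[0,0,0],"roll":0}])

```text
time_s: 22.22
tool_pos: [0.5465, -0.0093, 0.2552]
tcp_rot: [2.221, 2.221, 0.0]
force: [0.2, -0.1, -0.0]
opening: 0.505
finger_force: 0.0
```

```bash
python3 - <<'E'
from m import *
import pickle
a=snap('scene');b=snap('top');s=arm.state();print(s['tool_pos'],s['time_s'])
a0,b0=pickle.load(open('ab.pkl','rb'))
for c0,c,(x0,y0,x1,y1) in((a0,a,(175,180,260,235)),(b0,b,(390,140,465,205))):
    d=np.abs(c['frame'].astype(int)-c0['frame']).max(2)[y0:y1,x0:x1]>25
    print(x0,y0)
    for i,r in enumerate(d):
        if r.any(): print(i+y0,''.join('#' if v else '.' for v in r))
for n,c0,c,(x0,y0,x1,y1) in(('scene',a0,a,(190,190,255,265)),('top',b0,b,(385,150,450,215))):
    h=cv2.cvtColor(c['frame'],cv2.COLOR_RGB2HSV)[y0:y1,x0:x1]
    k=max(cv2.findContours((h[...,1]<60).astype(np.uint8),0,1)[0],key=cv2.contourArea);r=cv2.boundingRect(k);print('vase',r[0]+x0,r[1]+y0,r[2:])
for n,(x0,y0,x1,y1) in dict(daisy=(400,170,436,232),car=(310,222,355,272),bowl=(322,272,372,316)).items():
    d=np.abs(a['frame'].astype(int)-a0['frame']).max(2)[y0:y1,x0:x1]>25;print(n,'changed px',d.sum())
E
```

```text
[ 0.5465 -0.01    0.255 ] 22.3167
175 180
188 ..........................#................##........................................
189 .......................#####..............###........................................
190 ..............#.....########....###.....######.......................................
191 ..............###############..###############.......................................
192 ..............################.################......................................
193 ..............#################################......................................
194 ..............#################################......................................
195 ..............#################################......................................
196 ...............################################......................................
197 ...............################################......................................
198 ................###############################......................................
199 ................################.##############.................
[... 6517 characters left out ...]
.#.#....#.........##...........#...#.#.##.
198 ...#......................................#......#..........###.#######..##
199 ...#....#............................#.###.#.###########.##################
200 .....#..#..................#...#..#########################################
201 ...#.#.....................#..##...#..#..##.##.############################
202 .#....#......#...........##.##.#...#######.################################
203 ....##......#..#......###....#.#......#...#..##############################
204 ....#...#.#..#.........#..#...#.......##.##.####.##########################
vase 202 203 (38, 54)
vase 385 150 (65, 65)
daisy changed px 0
car changed px 0
bowl changed px 0
```

Both heads stand over the vase in the scene view. The vase outline is unchanged, and the daisy, car and bowl pixels show no change. I hand in.

```bash
python3 -c "
from cell import arm
print(arm.job_done())"
```

```text
the job is handed in; nothing more can be done
None
```

I put both tulips stems down in the vase and handed the job in at about 22 s; the scene camera showed the vase, daisy, car and bowl unmoved, and I judged that the stems rest on the bottom from the release heights, not from a view inside.

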